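# Lock an LED tea light into its charging dock with sprung tongs

## Robot

A 6-joint arm with a two-finger parallel gripper is mounted at the origin on a cart in front of the work surface, level with it; the furniture and walls round the work are solid. World frame = base frame: x ahead of the robot, y to its left, z up, the work surface at z = 0. Lengths are in m, angles in rad, forces in N, time in s.
With the tool pointing down it reaches from about 0.425 to 0.925 m from the base axis. Payload 12.5 kg.
Tool frame: the origin (TCP) lies between the finger pads; the fingertips stand 22 mm ahead of it and the grasp point (between the pads) lies 3 mm ahead of it; z points along the fingers, y is the line along which they close (so a half turn about z gives the same grasp; the last joint's range is limited). The gripper opens to 85 mm and grips with 20 to 120 N. Pads are 22 mm wide; open, the fingers measure 114 mm over their backs; the gripper's body (76 mm by 85 mm) begins 54 mm behind the grasp point. The pads swing forward as they close: fully open they stand 13 mm farther back than shut.
Start: joints at [1.218, 0.491, 1.559, -0, 1.092, -0.106], TCP at [0.153, 0.606, 0.253] pointing down, gripper open.
Joint ranges: [-3.1, 3.1], [-0.84, 2.19], [0.05, 2.79], [-1.13, 4.28], [0.06, 2.93], [-2.69, 2.69]. Speed limits (rad/s): [2.22, 2.22, 2.79, 3.14, 3.14, 3.14].

## Interface

Orientations are given as [roll, pitch, yaw] about the fixed x, y, z axes, in that order (R = Rz(yaw) Ry(pitch) Rx(roll)).
In Python, from rig import ctrl gives the robot as it stands.
- The arm moves only by the shell command python3 -m handwheel 'ROWS' [FORCE]. ROWS is JSON, a list of rows, each a list of 3 entries, a list of its own where there are three numbers: the shift along the world's x, y, z each as a share of 300 mm, from -1 to 1, then the turn, a rotation vector about the world's x, y, z each as a share of 45 degrees, from -1 to 1, then the opening, from 0 (shut) to 1 (fully open). A call has 1 to 8 rows; each row is the pose to reach, as a shift and turn from the pose commanded when the call began; what a row does not reach only later rows make up. A row lasts 1/10 s, in which the tool goes at most 50 mm and 8.59 degrees, less where a joint would pass 70% of its speed; a pose out of reach is approached as far as the arm can. A call with a number of a shift or a turn outside -1 to 1 is refused whole. A call with a gripper value outside its range is refused whole. The fingers move at their own pace and stop on an object; FORCE is the grip in N (left out, the last holds). Time passes only in rows, so rows that repeat a pose let the fingers close. It gives the time, the measured TCP pose, the force, the opening and the grip force at its end, in the units of the state.
- ctrl.read_state(): the state, without advancing time (a new reading comes with each control period).
- ctrl.read_camera(name): name is "scene" or "top" or "wrist"; returns the picture (384x512x3 uint8, red, green, blue); there is no depth.
- ctrl.calibration(name): a dict with "K" (3x3 intrinsics, pixels), "k1" (the pictures are not rectified: a ray, as slopes to the right and down, at radius r is drawn at 1 + k1 r^2 times it, then the intrinsics apply), "eye" and "attitude" of the camera in the world. Camera axes: x right, y down, z forward; pixel columns grow to the right and rows downward; lengths in m; the calibration is good to about 2 mm. A picture is of the moment at which its call begins: read the wrist's pose just before it. calibration takes no time and is no camera call; for the wrist camera it gives the pose at the moment of the call.
- ctrl.job_done(): hands the job in; it is judged then, once.
The state is a dict: "t": time; "joint_positions": joint angles; "dq": joint speeds; "joint_torque": joint torques, N m; "tool_pos": TCP position; "eef_rot": TCP orientation; "force": force on the tool from outside, world axes, zero at the start; "ft_torque": the same for the moment, N m; "width": opening from 0.0 (shut) to 1.0 (fully open); "grip_force": force on a finger pad.
Only numpy, scipy, OpenCV 4.12 (cv2) and the standard library are available. Lean on these libraries where they do the work, as an engineer would, in place of code of your own. Each camera call takes 0.05 s, during which the arm holds its last target. There are 200 camera calls.

## Task

Use the sprung tongs to lift the LED tea light out of the candle glass and put it on charge in the one empty dock of the charging tray: rest it lightly on the bayonet ring, feel round for the slots, push it down on the spring and turn it clockwise until it locks, without ever forcing it. Handle the light only with the tongs, never with the gripper itself. Then stand the tongs back in their stand, tips down, and leave the glass and everything else where they are.

Things in the scene. Friction and masses are not known exactly. Their poses are not given: they have to be found in the camera images.
- light_centre (a point): Centre of the loose LED tea light, half-way up it: 22 mm above its foot, level with its shoulder; z up its axis. A white puck 38 mm wide, 22 mm tall, with a round frosted flame stub on top, 21 mm wide, straight-sided for 14 mm above the shoulder, rounded to the top 44 mm above the foot. 36 to 59 g. At the start it stands upright near the middle of the candle glass.
- light: The same tea light; origin at the centre of its foot, z up. Three bayonet lugs, 5 mm wide, stand out from 2 to 5 mm above the foot, to 23 mm from the axis; one points along x, the others 120 degrees either side of it.
- candle_glass: Clear low tumbler, 76 mm wide, 86 mm tall, that holds the tea light; origin at the centre of its underside. Inner floor 11 mm up; inside 52 mm wide at the floor, 60 mm at the rim. Loose, 0.22 kg.
- tongs: Sprung steel tongs, 146 mm tall standing on their tips, a bow at the top, two jaws that close along y; 80 g. Origin on the axis, level with the tips, z up. A squeeze of 30 to 45 N at the sleeves presses each tip on the light's stub with 7 to 12 N. Pushed down, the tips may slide some mm along the stub, until their ends bear on the shoulder.
- tongs_grip (a point): Where to squeeze the tongs, on their axis 95 mm above the tips, 51 mm below the top: half-way up two black silicone sleeves, 34 mm tall, 16 mm wide, outer faces to +y and -y, 44 mm apart when free, about 38 mm with the jaws shut on the stub, 34 mm at the limit. The spring pushes back with 3 N free, 7 N at 38 mm. Held at 42 to 43 mm the jaws are open and the tongs stay held; at 44 mm they drop.
- tongs_tip (a point): Point on the tongs' axis level with the ends of the tips; x, y, z as the tongs. The silicone-faced steel tips are 18 mm wide (along x), 3 mm thick and 20 mm tall; they stand 39 mm apart inside when free, 34 mm with the sleeves at 42.5 mm.
- jaw_left (a joint): How far each jaw is squeezed (rad; both move alike): 0 free, about 0.02 with the sleeves at 42.5 mm, 0.07 shut on the stub, 0.12 the limit.
- stand: Steel tongs stand, fixed: a rectangular open sleeve on a foot plate; origin at the centre of its underside. Its inside is 31 mm (x) by 64 mm (y), floor 4.5 mm up, walls to 43 mm and a flared rim to 46 mm. The tongs stand in it on their tips, their y along its y.
- tray: Black charging tray, fixed, 136 mm (x) by 194 mm (y), with six round docks in two rows of three, 58 mm apart; five hold a tea light already, one is empty (any of the six). Origin at the centre of its underside; the docks stand on its 6 mm base.
- dock: The empty dock, fixed: a round black cup, 56 mm wide and 24 mm tall, origin at the centre of its underside, z up. Bore 49 mm wide, its mouth bevelled to 54 mm. A sprung brass contact in the middle pushes the light up: with its foot 4 mm above dock_seat by less than 1 N, at dock_seat 3 N, at the lowest (2.8 mm below dock_seat) 5 N. Not locked, the light springs up again.
- dock_ring (a point): On the empty dock's axis, level with the top of its grey bayonet ring, 17.5 mm above the dock's underside. The ring is 3.5 mm thick, 40 mm wide inside, with six slots, 9 mm wide, every 60 degrees. It was fitted any way round: where the slots point differs each time and is not given. It does not turn. Off the slots the light's lugs rest on the ring, its foot 6.5 mm above dock_seat.
- dock_seat (a point): On the empty dock's axis, at the height of the foot of a locked light: 9 mm above the dock's underside. Under the ring beside each slot hangs a 1.2 mm lip, so the light must be held at least 1.5 mm below this height while it is turned clockwise (seen from above); 25 degrees from the slot's middle the lugs meet a stop. Let go there, the light rises behind the lip to this height, locked.
- votive: Tinted ribbed glass votive with a wax candle in it, 73 mm wide, 104 mm tall, a bystander; origin at the centre of its underside.
- salt_cellar: Round wooden salt cellar with a lid, 70 mm wide, 67 mm tall, a bystander; origin at the centre of its underside.
- order_pad: White order pad, 125 x 75 x 12 mm, a bystander; origin at the centre of its underside.
- pen: Black pen, 145 mm long, a bystander; origin under its middle.
- matchbox: Dark green matchbox, 46 x 78 x 18 mm, a bystander; origin at the centre of its underside. Behind it, fixed along the back: a copper jug, a stack of plates, a wine bottle (300 mm tall) and a white pepper mill (450 mm tall).

How it is judged:
On the way, in this order (a step that is already met when the one before it is completed fails the run):
1. the tongs lift the tea light clear out of the candle glass (height (world z) of light_centre above 0.105 m and contact force between light and tongs above 0.3 N), for 0.1 s.
2. the tea light is locked in the empty dock: down under the bayonet ring, level (horizontal distance between light_centre and dock_seat below 0.003 m and z of light_centre in the frame of dock_seat between 0.0213 and 0.0235 m and angle between light_centre's own z axis and vertical below 0.08 rad), for 0.2 s.
At the end, for the whole second after the job is handed in: The tea light is locked in the dock and let go: its axis within 3 mm of the dock's, level within 0.08 rad, at its locked height (foot from 0.7 mm below to 1.5 mm above dock_seat). The tongs stand at rest, tips down, inside the stand, within 0.25 rad of upright. The candle glass stands upright (all of step 2 and linear speed of each of light, tongs below 0.02 m/s and contact force between light and tongs below 0.05 N and x of tongs_tip in the frame of stand between -0.013 and 0.013 m and y of tongs_tip in the frame of stand between -0.025 and 0.025 m and z of tongs_tip in the frame of stand below 0.012 m and angle between tongs_tip's own z axis and vertical below 0.25 rad and angle between candle_glass's own z axis and vertical below 0.1 rad); the robot touches nothing.
It fails at once if the gripper itself touches the tea light (contact force between light and the fingers above 0.5 N).
It fails at once if the tea light is pressed into the dock with more than 40 N (contact force between light and dock above 40 N).
It fails at once if the candle glass is knocked over or pushed more than 5 cm (angle between candle_glass's own z axis and vertical above 0.4 rad or distance of candle_glass from where it was at the start of the episode above 0.05 m).
It fails at once if a bystander is pushed away (distance of any of votive, salt_cellar, order_pad, pen, matchbox from where it was at the start of the episode above 0.03 m).
It also fails if it takes over 69 s, if anything falls off the work surface, if the arm or the gripper's body presses on something with over 40 N, if the wrist force passes 120 N, or if a joint passes its speed limit or range.

## Working session

There is one attempt and no reset: what is moved stays moved. The work goes in short steps, Python scripts to look and compute and a shell command to move; the robot and the scene stay as the last step left them, time stands still between calls to the robot, and variables do not carry over. Pictures are saved under pics/ and viewed, at most 10 in all, crops included, and the job is handed in when it is done.

```bash
ls; mkdir -p pics
cat > h.py <<'E'
import numpy as np, cv2
from rig import ctrl
def snap(n,f=None):
    c=ctrl.calibration(n); im=ctrl.read_camera(n)
    if f: cv2.imwrite('pics/'+f,im[:,:,::-1])
    return c,im
def rotm(a):
    a=np.array(a,float)
    if a.shape==(3,3): return a
    from scipy.spatial.transform import Rotation as R
    return R.from_euler('xyz',a).as_matrix()
def ray(c,u,v):
    K=np.array(c['K']); k=c['k1']
    d=np.array([(u-K[0,2])/K[0,0],(v-K[1,2])/K[1,1]]); s=d.copy()
    for _ in range(20): s=d/(1+k*(s@s))
    return np.array(c['eye']), rotm(c['attitude'])@np.array([s[0],s[1],1])
def onz(c,u,v,z):
    e,d=ray(c,u,v); return e+d*(z-e[2])/d[2]
def proj(c,p):
    s=rotm(c['attitude']).T@(np.array(p)-np.array(c['eye'])); s=s[:2]/s[2]
    s=s*(1+c['k1']*(s@s)); K=np.array(c['K']); return K[0,0]*s[0]+K[0,2],K[1,1]*s[1]+K[1,2]
E
python3 - <<'E'
from h import *
for n in('scene','top','wrist'):
    c,im=snap(n,n+'0.png'); print(n,c)
print(ctrl.read_state())
E
```

```text
pics
scene {'K': array([[477.544828  ,   0.        , 259.36091195],
       [  0.        , 477.544828  , 192.17829932],
       [  0.        ,   0.        ,   1.        ]]), 'k1': 0.054779607764533035, 'eye': array([0.66196024, 0.828574  , 0.86966008]), 'attitude': array([-2.32229511, -0.02271623,  2.99392867])}
top {'K': array([[351.55630091,   0.        , 259.75234209],
       [  0.        , 351.55630091, 192.26882153],
       [  0.        ,   0.        ,   1.        ]]), 'k1': -0.046067050457799956, 'eye': array([ 0.41773416, -0.00162842,  1.15228143]), 'attitude': array([-3.03652589,  0.0204821 , -1.5827738 ])}
wrist {'K': array([[281.68847655,   0.        , 257.48711974],
       [  0.        , 281.68847655, 192.33024786],
       [  0.        ,   0.        ,   1.        ]]), 'k1': -0.038608124788649716, 'eye': array([0.08341808, 0.62303862, 0.37317752]), 'attitude': array([2.85536879e+00, 9.63472560e-04, 1.32367167e+00])}
{'t': 0.15, 'joint_positions': array([ 1.21842519e+00,  4.91411518e-01,  1.55928341e+00,  7.36853709e-06,
        1.09173418e+00, -1.05601273e-01]), 'dq': array([-0.00031859, -0.00267009,  0.00015235,  0.00075067, -0.00052129,
       -0.00011417]), 'joint_torque': array([ 1.10979094e-03, -6.18709517e+01, -2.61691403e+01, -1.14848813e-04,
        3.22615480e-03,  1.83419002e-05]), 'tool_pos': array([0.15259892, 0.60593924, 0.2528769 ]), 'eef_rot': array([-3.14076155e+00, -9.46659788e-05,  2.89481935e+00]), 'force': array([0.73937941, 0.23065397, 0.2932535 ]), 'ft_torque': array([-0.00310901, -0.0191213 ,  0.04026362]), 'grip_force': 0.0, 'width': 0.9989479514167757}
```

View pics/top0.png

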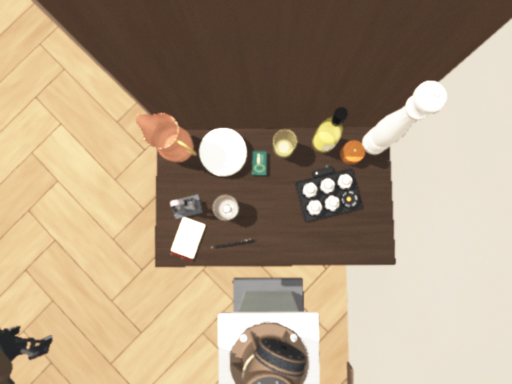

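View pics/scene0.png

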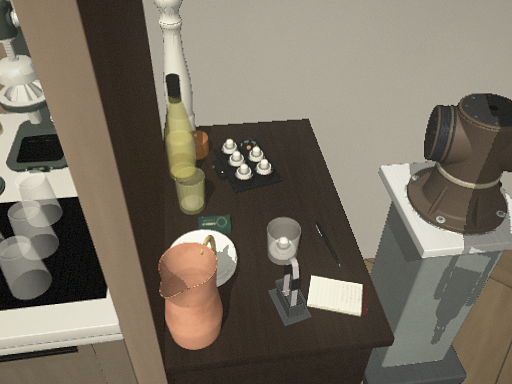

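Top view: tongs in stand at about (186,206), glass at (226,208), tray centred on (329,195) with its empty dock at (349,199). The scene view agrees: stand at (290,295), glass at (284,240).

Run:
```python
from h import *
c=ctrl.calibration('top'); s=ctrl.calibration('scene')
for n,u,v,z in(('stand',186,207,.0),('bow',183,204,.146),('glass',226,208,.05),('dock',349,199,.025),('tray',329,195,.02),('jug',175,145,.08),('pad',188,238,.01)):
    print(n,onz(c,u,v,z).round(3))
print('scene stand',onz(s,290,305,0).round(3), onz(s,284,240,.045).round(3))
im=cv2.imread('pics/top0.png')
# wrist offset in tool frame
w=ctrl.calibration('wrist'); st=ctrl.read_state()
print(rotm(st['eef_rot']).T@(w['eye']-st['tool_pos']), (rotm(st['eef_rot']).T@rotm(w['attitude'])).round(3))
a=cv2.resize(im[185:270,160:250],None,fx=4.2,fy=4.2,interpolation=2); b=cv2.resize(im[160:230,290:370],None,fx=5,fy=5,interpolation=2)
h=min(len(a),len(b)); cv2.imwrite('pics/crop1.png',np.hstack([a[:h],b[:h]]));print(a.shape,b.shape)
```

```text
stand [0.494 0.265 0.   ]
bow [0.493 0.24  0.146]
glass [0.486 0.126 0.05 ]
dock [ 0.511 -0.266  0.025]
tray [ 0.525 -0.203  0.02 ]
jug [0.684 0.283 0.08 ]
pad [0.393 0.255 0.01 ]
scene stand [0.492 0.266 0.   ] [0.481 0.124 0.045]
[ 0.07127174 -0.0004032  -0.12037393] [[-0.    -0.959 -0.282]
 [ 1.    -0.    -0.   ]
 [-0.    -0.282  0.959]]
(357, 378, 3) (350, 400, 3)
```

View pics/crop1.png

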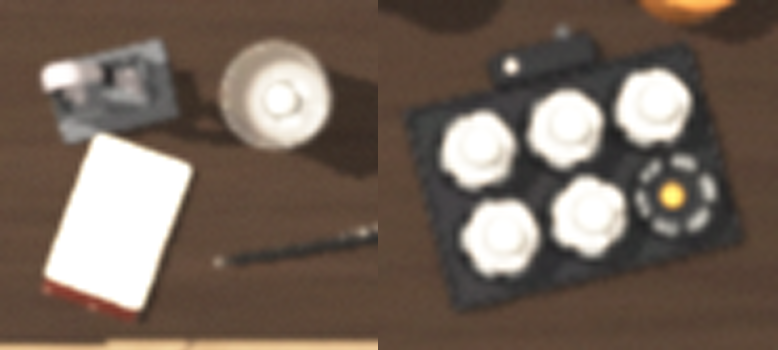

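Crop: the stand's long side runs along the image's u axis, rotated about 12° (yaw ≈ +0.2). The empty dock is at crop (672,195), with the ring slots visible as bright gaps. I'll move over the stand.

```bash
python3 -m handwheel '[[[0.95,-0.95,0.2],[0,0,0.5],1],[[0.95,-0.95,0.2],[0,0,0.5],1],[[0.95,-0.95,0.2],[0,0,0.5],1],[[0.95,-0.95,0.2],[0,0,0.5],1],[[0.95,-0.95,0.2],[0,0,0.5],1],[[0.95,-0.95,0.2],[0,0,0.5],1],[[0.95,-0.95,0.2],[0,0,0.5],1],[[0.95,-0.95,0.2],[0,0,0.5],1]]' 35; python3 -m handwheel '[[[0.1,-0.15,0.0],[0,0,0.08],0.8],[[0.1,-0.15,0.0],[0,0,0.08],0.8],[[0.1,-0.15,0.0],[0,0,0.08],0.8],[[0.1,-0.15,0.0],[0,0,0.08],0.8]]'
python3 - <<'E'
from h import *
s=ctrl.read_state();print(s['tool_pos'],s['eef_rot'],s['t'])
snap('wrist','w1.png')
E
```

```text
t: 0.95
tool_pos: [0.4312, 0.3269, 0.3121]
eef_rot: [3.141, -0.0, -2.996]
force: [0.0, 0.9, 0.2]
width: 1.001
grip_force: 0.0
t: 1.35
tool_pos: [0.4597, 0.2841, 0.3116]
eef_rot: [3.141, -0.0, -2.933]
force: [0.2, 0.5, 0.7]
width: 0.802
grip_force: 0.0
[0.45965804 0.28413946 0.311603  ] [ 3.14134193e+00 -4.67054108e-04 -2.93308518e+00] 1.35
```

View pics/w1.png

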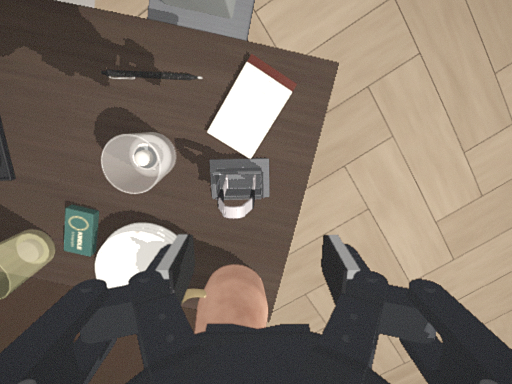

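Wrist view: bow of the tongs at (236,207), stand plate spanning (210–269, 158–198), glass centre about (140,160).

Run:
```python
from h import *
c=ctrl.calibration('wrist'); im=cv2.imread('pics/w1.png')
for n,u,v,z in(('bow',236,208,.145),('plateTL',210,161,0.004),('TR',269,159,.004),('BR',270,197,.004),('BL',213,199,.004),('glassrim',138,161,.086),('light',146,156,.05)):
    print(n,onz(c,u,v,z).round(4))
hsv=cv2.cvtColor(im,cv2.COLOR_BGR2HSV)[140:230,195:285]
cv2.imwrite('pics/w1c.png',cv2.resize(im[140:230,190:290],None,fx=6,fy=6,interpolation=2))
```

```text
bow [0.4943 0.2676 0.145 ]
plateTL [0.4789 0.2135 0.004 ]
TR [0.4571 0.3015 0.004 ]
BR [0.5162 0.3164 0.004 ]
BL [0.5384 0.2281 0.004 ]
glassrim [0.4803 0.1358 0.086 ]
light [0.4805 0.1322 0.05  ]
```

View pics/w1c.png

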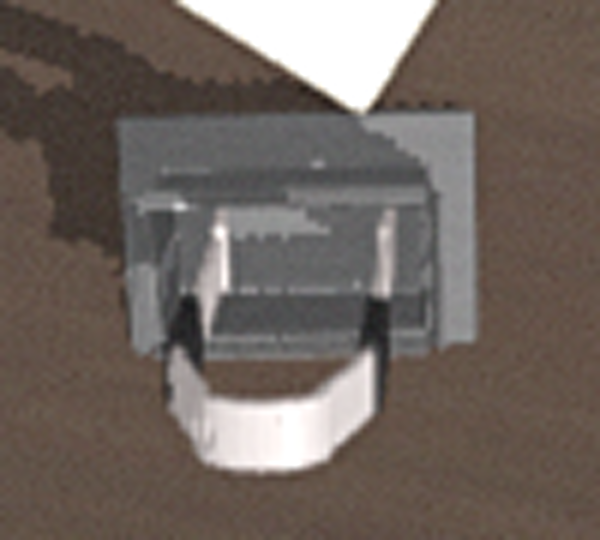

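Crop: the bow strip spans u 224–247, v 206–218, centre about (235.5,212.5). Plate yaw is 0.245.

Run:
```python
from h import *
c=ctrl.calibration('wrist'); s=ctrl.read_state()
p=onz(c,235.5,212.5,.149); print(p)
L=onz(c,217.5,196,.1165);Rr=onz(c,254.8,197,.1165);print(L,Rr,(L+Rr)/2,np.linalg.norm(L-Rr),np.arctan2(L[0]-Rr[0],Rr[1]-L[1]))
print((p-s['tool_pos'])/.3)
```

```text
[0.4979763  0.26803239 0.149     ]
[0.49455076 0.24342638 0.1165    ] [0.48666715 0.286481   0.1165    ] [0.49060896 0.26495369 0.1165    ] 0.0437704489428548 0.1811010915859289
[ 0.12841682 -0.05485436 -0.54212851]
```

```bash
python3 -m handwheel '[[[0.121,-0.06,-0.1],[0,0,0.035],0.8],[[0.121,-0.06,-0.2],[0,0,0.035],0.8],[[0.121,-0.06,-0.2],[0,0,0.035],0.8]]'
python3 - <<'E'
from h import *
s=ctrl.read_state();print(s['tool_pos'],s['eef_rot'],s['t'])
c,im=snap('wrist','w2.png'); print(proj(c,[.496,.2665,.15]),proj(c,s['tool_pos']+[0,0,-.003]))
E
```

```text
t: 1.7
tool_pos: [0.4949, 0.2659, 0.2484]
eef_rot: [-3.141, -0.006, -2.905]
force: [-0.7, 0.5, 0.9]
width: 0.797
grip_force: 0.0
[0.4948891  0.26594933 0.24842003] [-3.140909   -0.00639114 -2.90465355] 1.7
(np.float64(258.66318570373045), np.float64(202.8185090332279)) (np.float64(258.7886854341421), np.float64(260.87225138891154))
```

View pics/w2.png

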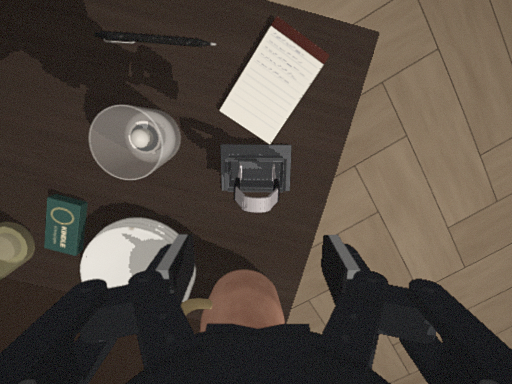

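Bow at (257,203), matching the projected (259,203). Going down.

```bash
python3 -m handwheel '[[[0.003,0,-0.15],[0,0,0],0.8],[[0.003,0,-0.3],[0,0,0],0.8],[[0.003,0,-0.4],[0,0,0],0.8],[[0.003,0,-0.48],[0,0,0],0.8],[[0.003,0,-0.48],[0,0,0],0.8],[[0.003,0,-0.48],[0,0,0],0.8]]'
```

```text
t: 2.35
tool_pos: [0.4976, 0.2666, 0.1094]
eef_rot: [3.141, 0.001, -2.904]
force: [0.7, -0.3, 1.5]
width: 0.801
grip_force: 0.0
```

```bash
python3 -m handwheel '[[[0,0,-0.02],[0,0,0],0.65],[[0,0,-0.02],[0,0,0],0.5],[[0,0,-0.02],[0,0,0],0.5],[[0,0,-0.02],[0,0,0],0.5],[[0,0,-0.02],[0,0,0],0.5]]' 35
```

```text
t: 2.85
tool_pos: [0.4978, 0.2658, 0.1028]
eef_rot: [3.141, 0.002, -2.906]
force: [-0.4, 0.4, 7.5]
width: 0.497
grip_force: 6.1
```

```bash
python3 -m handwheel '[[[0,0,0.02],[0,0,0],0.5],[[0,0,0.08],[0,0,0],0.5],[[0,0,0.2],[0,0,0],0.5],[[0,0,0.34],[0,0,0],0.5],[[0,0,0.34],[0,0,0],0.5],[[0,0,0.34],[0,0,0],0.5]]'
python3 - <<'E'
from h import *
s=ctrl.read_state();print(s['tool_pos'],s['eef_rot'],s['t'])
c,im=snap('wrist','w3.png')
for n in('scene',):snap(n,'s3.png')
c,im=snap('scene');p=proj(c,[.498,.266,.15]);print(p)
u,v=map(int,p)
w=cv2.imread('pics/w3.png'); a=cv2.imread('pics/s3.png')[180:330,240:345]
a=cv2.resize(a,None,fx=2.56,fy=2.56); cv2.imwrite('pics/c3.png',np.hstack([w,a[:384]]))
E
```

```text
t: 3.45
tool_pos: [0.4973, 0.2655, 0.2046]
eef_rot: [3.141, 0.002, -2.905]
force: [0.2, 0.2, -1.6]
width: 0.5
grip_force: 3.2
[0.49734279 0.26550652 0.20458156] [ 3.14134049e+00  1.64023277e-03 -2.90545122e+00] 3.45
(np.float64(292.2470556943756), np.float64(260.32840258979223))
```

View pics/c3.png

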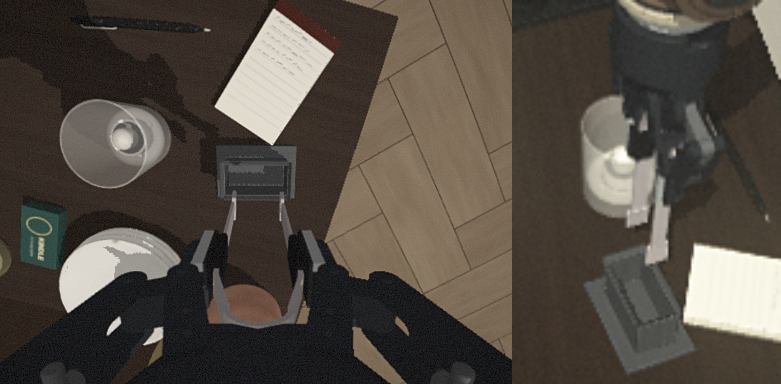

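Tongs held and hanging straight, tips at (233,208) and (283,208). The stub is at about (125,135) inside the glass.

```bash
cat > stub.py <<'E'
from h import *
def stub(im,win,thr=None):
    x0,x1,y0,y1=win; g=cv2.cvtColor(im[y0:y1,x0:x1],cv2.COLOR_RGB2GRAY)
    thr=thr or int(g.max()*.9); m=(g>=thr).astype(np.uint8)
    n,l,st,ce=cv2.connectedComponentsWithStats(m); k=1+np.argmax(st[1:,4])
    return ce[k]+[x0,y0],st[k]+np.array([x0,y0,0,0,0]),thr
E
python3 - <<'E'
from stub import *
c=ctrl.calibration('wrist'); im=cv2.imread('pics/w3.png')[:,:,::-1].copy()
p,st,t=stub(im,(95,160,110,165));print(p,st,t,[onz(c,*p,z).round(4) for z in(.04,.05)])
s=ctrl.read_state();print(proj(c,s['tool_pos']-[0,0,.098]),proj(c,s['tool_pos']-[0,0,.088]))
E
python3 -m handwheel '[[[-0.02,-0.15,0.03],[0,0,0],0.5],[[-0.05,-0.3,0.03],[0,0,0],0.5],[[-0.055,-0.445,0.03],[0,0,0],0.5],[[-0.055,-0.445,0.03],[0,0,0],0.5],[[-0.055,-0.445,0.03],[0,0,0],0.5]]'
python3 - <<'E'
from stub import *
s=ctrl.read_state()
c,im=snap('wrist','w4.png');print(proj(c,s['tool_pos']-[0,0,.098]),proj(c,[*s['tool_pos'][:2],.053]))
E
```

```text
[123.54464286 140.95535714] [118 135  13  12 112] 200 [array([0.4873, 0.1241, 0.04  ]), array([0.4852, 0.1284, 0.05  ])]
(np.float64(258.2711221006421), np.float64(201.04795540639353)) (np.float64(258.30472207141855), np.float64(205.01461992365833))
t: 4.1
tool_pos: [0.4808, 0.1313, 0.212]
eef_rot: [3.141, -0.002, -2.908]
force: [0.5, 1.4, -0.7]
width: 0.503
grip_force: 3.2
(np.float64(258.2039760789701), np.float64(200.98386647023082)) (np.float64(258.0261865036625), np.float64(182.4693159242691))
```

View pics/w4.png

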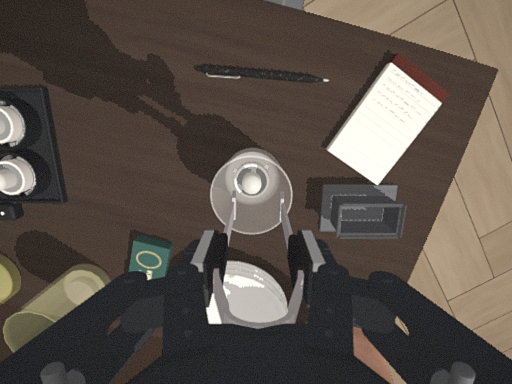

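Tips at (234,200) and (283,200). Stub at about (251.5,182), roughly 6 px left of the tool axis projection (258,182).

Run:
```python
from stub import *
c=ctrl.calibration('wrist'); im=cv2.imread('pics/w4.png')[:,:,::-1].copy(); s=ctrl.read_state()
g=cv2.cvtColor(im,cv2.COLOR_RGB2GRAY)
print(g[182,228:276]); print(g[160:206,251])
for z in(.05,):
  for p in((251.5,182),):
    P=onz(c,*p,z);print(P,(P-s['tool_pos'])/.3)
```

```text
[175 180 180 180 177 178 227 255 253 169 115 111 112 122 171 184 196 205
 212 218 221 226 228 234 238 238 240 243 244 241 239 240 232 156 112 116
 117 117 145 204 201 179 171 174 174 171 167 155]
[174 162 153 189 247 254 215 164 166 161 138 163 151 157 159 172 194 204
 214 223 228 232 234 239 241 246 248 248 247 243 243 241 238 224 147 136
 199 197 170 173 170 169 157 152 142 128]
[0.48275542 0.12564093 0.05      ] [ 0.00616596 -0.02155316 -0.54030004]
```

Run:
```python
from stub import *
c=ctrl.calibration('wrist'); s=ctrl.read_state()
for p,z in(((251.4,180.3),.033),((251.3,184),.048)):
    P=onz(c,*p,z);print(P,(P-s['tool_pos'])/.3)
print(s['tool_pos'])
```

```text
[0.48519283 0.12575025 0.033     ] [ 0.01429069 -0.02118876 -0.5969667 ]
[0.48540383 0.12600348 0.048     ] [ 0.01499401 -0.02034465 -0.5469667 ]
[0.48090563 0.13210688 0.21209001]
```

```bash
python3 -m handwheel '[[[0.0145,-0.021,0],[0,0,0],0.5],[[0.0145,-0.021,-0.08],[0,0,0],0.5],[[0.0145,-0.021,-0.16],[0,0,0],0.5],[[0.0145,-0.021,-0.16],[0,0,0],0.5],[[0.0145,-0.021,-0.16],[0,0,0],0.5]]'
python3 - <<'E'
from stub import *
s=ctrl.read_state()
c,im=snap('wrist','w5.png');print(s['tool_pos'],proj(c,[.4853,.1259,.048]))
cv2.imwrite('pics/w5c.png',cv2.resize(im[130:260,190:330,::-1],None,fx=4,fy=4))
E
```

```text
t: 4.65
tool_pos: [0.4854, 0.1263, 0.1648]
eef_rot: [3.141, -0.001, -2.904]
force: [-0.2, -0.4, -0.5]
width: 0.499
grip_force: 3.2
[0.48543821 0.1262738  0.16479909] (np.float64(257.7884985727786), np.float64(194.0572480824744))
```

View pics/w5c.png

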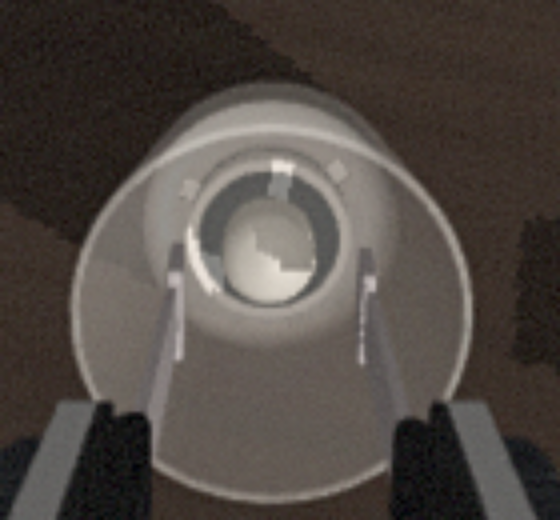

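Crop: stub at (268,250), tips at 178 and 368 (mid 273), so it's straddled within 1 mm. Two lugs show at (188,188) and (337,170), so the third points down. Descending and closing.

```bash
python3 -m handwheel '[[[0,-0.003,-0.05],[0,0,0],0.5],[[0,-0.003,-0.1],[0,0,0],0.5],[[0,-0.003,-0.1],[0,0,0],0.5],[[0,-0.003,-0.1],[0,0,0],0.4],[[0,-0.003,-0.1],[0,0,0],0.4],[[0,-0.003,-0.1],[0,0,0],0.4],[[0,-0.003,-0.1],[0,0,0],0.4]]' 36
```

```text
t: 5.4
tool_pos: [0.4854, 0.1249, 0.1353]
eef_rot: [-3.142, 0.001, -2.905]
force: [0.5, -0.4, -1.6]
width: 0.446
grip_force: 36.2
```

```bash
python3 -m handwheel '[[[0,0,0.03],[0,0,0],0.4],[[0,0,0.12],[0,0,0],0.4],[[0,0,0.24],[0,0,0],0.4],[[0,0,0.36],[0,0,0],0.4],[[0,0,0.36],[0,0,0],0.4],[[0,0,0.36],[0,0,0],0.4],[[0,0,0.36],[0,0,0],0.4]]'; python3 -m handwheel '[[[0,-0.1,0],[0,0,0],0.4],[[0.03,-0.25,0],[0,0,0],0.4],[[0.06,-0.4,0],[0,0,0],0.4],[[0.06,-0.55,0],[0,0,0],0.4],[[0.06,-0.7,0],[0,0,0],0.4],[[0.06,-0.85,0],[0,0,0],0.4],[[0.06,-1,0],[0,0,0],0.4],[[0.06,-1,0],[0,0,0],0.4]]'
python3 - <<'E'
from stub import *
s=ctrl.read_state()
c,im=snap('wrist','w6.png');print(s['tool_pos'],proj(c,[.511,-.266,.0235]))
E
```

```text
t: 6.1
tool_pos: [0.4847, 0.1248, 0.242]
eef_rot: [3.141, -0.001, -2.905]
force: [-0.6, 0.1, -1.7]
width: 0.45
grip_force: 36.6
t: 6.9
tool_pos: [0.5029, -0.1795, 0.2412]
eef_rot: [3.141, -0.002, -2.91]
force: [0.4, 0.1, -0.5]
width: 0.453
grip_force: 36.8
[ 0.50285512 -0.1794579   0.24120962] (np.float64(186.97487425676275), np.float64(161.0965718659999))
```

View pics/w6.png

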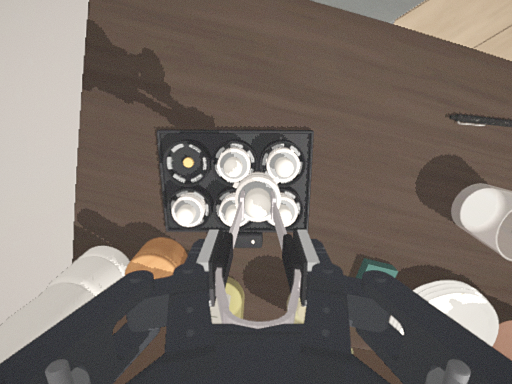

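Held light at (258,198) below the tongs; empty dock at (187,161) with six bright ring segments; tray edges nearly parallel to the image.

Run:
```python
from stub import *
c=ctrl.calibration('wrist'); im=cv2.imread('pics/w6.png')
hsv=cv2.cvtColor(im,cv2.COLOR_BGR2HSV); w=(160,214,135,190)
x0,x1,y0,y1=w
m=((hsv[...,1]>110)&(hsv[...,2]>120))[y0:y1,x0:x1]; v,u=np.nonzero(m); b=np.array([u.mean()+x0,v.mean()+y0]);print('brass',b,m.sum(),onz(c,*b,.019))
g=hsv[...,2]; mg=((g>95)&(hsv[...,1]<90)).astype(np.uint8)[y0:y1,x0:x1]
n,l,st,ce=cv2.connectedComponentsWithStats(mg)
cand=[i for i in range(1,n) if 6<st[i,4]<80]
P=np.array([onz(c,*(ce[i]+[x0,y0]),.0235) for i in cand]);print(np.c_[P[:,:2].round(4),st[cand,4]])
B=onz(c,*b,.0235)
for q in P: print(np.hypot(*(q-B)[:2]).round(4), np.degrees(np.arctan2(*(q-B)[1::-1])).round(1))
cv2.imwrite('pics/w6c.png',cv2.resize(im[130:235,155:315],None,fx=5,fy=5,interpolation=2))
```

```text
brass [189.35294118 159.70588235] 17 [ 0.50933791 -0.26186955  0.019     ]
[[ 0.4967 -0.2781 67.    ]
 [ 0.4926 -0.2577 50.    ]
 [ 0.5176 -0.2845 76.    ]
 [ 0.5083 -0.2425 49.    ]
 [ 0.5126 -0.2621 51.    ]
 [ 0.5335 -0.2699 65.    ]
 [ 0.5289 -0.2488 56.    ]]
0.0207 -124.3
0.0161 168.0
0.0252 -68.4
0.0185 90.2
0.0044 -15.0
0.0267 -19.5
0.0239 30.8
```

View pics/w6c.png

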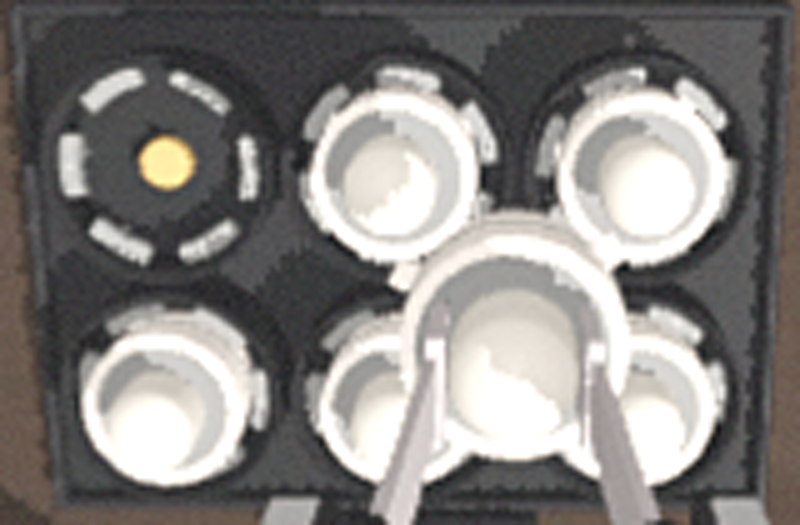

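Crop: six grey lands around brass at (166,163); slots are the gaps between. The lands give slot directions of about 12.7° mod 60 and dock centre (0.5129,−0.2636). Next, the lug angle from w5.

Run:
```python
from h import *
c=dict(ctrl.calibration('wrist')); s=ctrl.read_state()
R=rotm(s['eef_rot']); off=R.T@(c['eye']-s['tool_pos']); Rc=R.T@rotm(c['attitude'])
R5=rotm([3.141,-.001,-2.904]); c5=dict(c); c5['eye']=np.array([.48544,.12627,.1648])+R5@off; c5['attitude']=R5@Rc
A=np.array([.4853,.1256])
for u,v in((237,177),(274.25,172.5)):
    p=onz(c5,u,v,.0155)[:2]; d=p-A; print(p,np.hypot(*d),np.degrees(np.arctan2(d[1],d[0])))
for z in(.018,):
  for u,v in((166/5+155,163/5+130),):print(onz(c,u,v,z))
print(s['tool_pos'])
```

```text
[0.48253379 0.10431179] 0.0214671812131765 -97.40359129235327
[0.4695671  0.13875808] 0.02050997639364718 140.09285224097405
[ 0.5134506  -0.26286088  0.018     ]
[ 0.50264354 -0.17720028  0.2411673 ]
```

```bash
python3 -m handwheel '[[[0.02,-0.15,0],[0,0,0],0.4],[[0.035,-0.285,-0.05],[0,0,0],0.4],[[0.035,-0.285,-0.15],[0,0,0],0.4],[[0.035,-0.285,-0.23],[0,0,0],0.4],[[0.035,-0.285,-0.23],[0,0,0],0.4],[[0.035,-0.285,-0.23],[0,0,0],0.4]]'
python3 - <<'E'
from stub import *
s=ctrl.read_state()
c,im=snap('wrist','w7.png');print(s['tool_pos'],proj(c,[.5131,-.2633,.03]),proj(c,[*s['tool_pos'][:2],s['tool_pos'][2]-.1243+.022]),proj(c,[*s['tool_pos'][:2],s['tool_pos'][2]-.1243]))
cv2.imwrite('pics/w7c.png',cv2.resize(im[130:250,180:340,::-1],None,fx=5,fy=5))
E
```

```text
t: 7.55
tool_pos: [0.5139, -0.2597, 0.1736]
eef_rot: [3.14, -0.001, -2.904]
force: [-0.4, 0.3, -1.0]
width: 0.446
grip_force: 37.1
[ 0.51387232 -0.25970764  0.1735974 ] (np.float64(254.52199005436302), np.float64(184.7328702050691)) (np.float64(258.08495055161353), np.float64(199.30515867367708)) (np.float64(258.00024278961456), np.float64(191.8847896931147))
```

View pics/w7c.png

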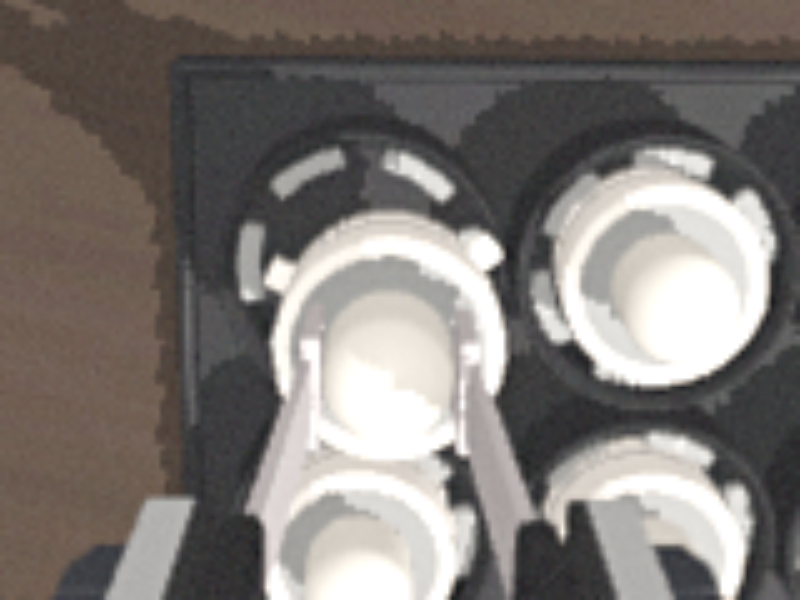

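Crop: held light's shoulder at about (390,333), lugs at (280,275) and (480,248), visible lands at (310,172), (420,175), (252,262). Refining the light-to-dock offset from this.

Run:
```python
from h import *
c=ctrl.calibration('wrist'); s=ctrl.read_state(); T=s['tool_pos']; F=T[2]-.1243
q=lambda x,y,z:onz(c,180+(x-2)/5,130+(y-2)/5,z)
for dz in(-.006,-.003,0,.003):
    a=q(280,275,F+dz+.005)[:2];b=q(480,248,F+dz+.005)[:2]
    m=(a+b)/2; d=b-a; L=np.hypot(*d); n=np.array([-d[1],d[0]])/L
    cand=[m+k*n*10.5e-3 for k in(1,-1)]; cen=max(cand,key=lambda p:p[0])
    print(dz,L,cen-T[:2],np.degrees(np.arctan2(*(a-cen)[::-1])),np.degrees(np.arctan2(*(b-cen)[::-1])), 'shoulder',q(390,335,F+dz+.022)[:2]-T[:2])
l=[q(x,y,.0235)[:2] for x,y in((310,172),(420,175),(252,262))]
D=np.array([.5131,-.2633])
for p in l: print(p,np.hypot(*(p-D)),np.degrees(np.arctan2(*(p-D)[::-1]))%60)
A=np.array([2*(l[1]-l[0]),2*(l[2]-l[0])]);print('c',np.linalg.solve(A,[l[1]@l[1]-l[0]@l[0],l[2]@l[2]-l[0]@l[0]]))
print(T)
```

```text
-0.006 0.036342591391690146 [ 0.00165445 -0.00057404] -98.52547993467691 141.51612052366198 shoulder [-0.00023778 -0.00062403]
-0.003 0.03589879484534354 [ 0.00090587 -0.00073305] -98.83136850146279 141.82200909044755 shoulder [-0.00114536 -0.00084469]
0 0.03545499829899696 [ 0.00015729 -0.00089206] -99.14294416354949 142.13358475253452 shoulder [-0.00205294 -0.00106534]
0.003 0.03501120175265036 [-0.00059129 -0.00105108] -99.46034805931063 142.45098864829552 shoulder [-0.00296052 -0.001286  ]
[ 0.49813939 -0.28045807] 0.022764430699299544 48.913898647601485
[ 0.49368111 -0.25944854] 0.019797145249717086 48.78178030254466
[ 0.51852166 -0.28769268] 0.02498794602467119 42.53118772699388
c [ 0.51476311 -0.26595268]
[ 0.51418959 -0.25997443  0.17444711]
```

```bash
python3 -m handwheel '[[[0.002,-0.015,-0.03],[0,0,0],0.4],[[0.002,-0.015,-0.06],[0,0,0],0.4],[[0.002,-0.015,-0.075],[0,0,0],0.4],[[0.002,-0.015,-0.075],[0,0,0],0.4],[[0.002,-0.015,-0.075],[0,0,0],0.4]]'; python3 -m handwheel '[[[0,0,-0.005],[0,0,0],0.4],[[0,0,-0.01],[0,0,0],0.4],[[0,0,-0.01],[0,0,0],0.4]]'
```

```text
t: 8.1
tool_pos: [0.5143, -0.2651, 0.1512]
eef_rot: [3.141, -0.0, -2.905]
force: [0.3, 0.2, -0.4]
width: 0.454
grip_force: 37.1
t: 8.4
tool_pos: [0.5143, -0.2651, 0.1481]
eef_rot: [3.141, -0.0, -2.905]
force: [-1.0, -0.1, -0.7]
width: 0.449
grip_force: 37.1
```

```bash
python3 -m handwheel '[[[0,0,-0.003],[0,0,0],0.4],[[0,0,-0.007],[0,0,0],0.4],[[0,0,-0.007],[0,0,0],0.4]]'
```

```text
t: 8.7
tool_pos: [0.5143, -0.2651, 0.146]
eef_rot: [3.141, -0.0, -2.905]
force: [-0.6, -0.4, -1.3]
width: 0.447
grip_force: 37.1
```

```bash
python3 -m handwheel '[[[0,0,-0.003],[0,0,0],0.4],[[0,0,-0.005],[0,0,0],0.4],[[0,0,-0.005],[0,0,0],0.4]]';python3 - <<'E'
from h import *
print([ctrl.read_state()['force'].round(1) for _ in range(3)])
c,im=snap('wrist','w8.png')
cv2.imwrite('pics/w8c.png',cv2.resize(im[130:250,180:340,::-1],None,fx=5,fy=5))
E
```

```text
t: 9.0
tool_pos: [0.5145, -0.2652, 0.1449]
eef_rot: [-3.141, 0.0, -2.905]
force: [-0.8, 0.7, 2.4]
width: 0.45
grip_force: 37.3
[array([-0.8,  0.7,  2.4]), array([-0.8,  0.7,  2.4]), array([-0.8,  0.7,  2.4])]
```

Contact with the ring at about the predicted height. I've now viewed 12 pictures, which is over the 10 allowed, so I'm stopping there and continuing by feel and numbers only. Next: turning clockwise under a light push.

```bash
python3 -m handwheel '[[[0,0,-0.002],[0,0,-0.05],0.4],[[0,0,-0.002],[0,0,-0.1],0.4],[[0,0,-0.002],[0,0,-0.1],0.4]]'; python3 -m handwheel '[[[0,0,-0.001],[0,0,-0.04],0.4],[[0,0,-0.001],[0,0,-0.08],0.4],[[0,0,-0.001],[0,0,-0.08],0.4]]'
```

```text
t: 9.35
tool_pos: [0.5144, -0.2651, 0.1443]
eef_rot: [-3.142, 0.0, -2.984]
force: [-0.2, 0.7, 2.4]
width: 0.446
grip_force: 37.5
t: 9.65
tool_pos: [0.5143, -0.265, 0.1437]
eef_rot: [3.141, 0.0, -3.046]
force: [-0.4, 0.9, 3.0]
width: 0.449
grip_force: 37.6
```

```bash
python3 -m handwheel '[[[0,0,-0.002],[0,0,-0.03],0.4],[[0,0,-0.004],[0,0,-0.04],0.4],[[0,0,-0.004],[0,0,-0.04],0.4]]'; python3 -m handwheel '[[[0,0,-0.002],[0,0,0],0.4],[[0,0,-0.004],[0,0,0],0.4],[[0,0,-0.004],[0,0,0],0.4]]'
```

```text
t: 9.95
tool_pos: [0.5144, -0.265, 0.1426]
eef_rot: [3.141, 0.0, -3.078]
force: [0.6, 2.8, 2.8]
width: 0.454
grip_force: 38.5
t: 10.25
tool_pos: [0.5144, -0.265, 0.1415]
eef_rot: [3.141, 0.0, -3.078]
force: [1.1, 2.4, 5.4]
width: 0.448
grip_force: 39.7
```

```bash
python3 -m handwheel '[[[0,0.002,-0.002],[0,0,0],0.4],[[0,0.002,-0.005],[0,0,0],0.4],[[0,0.002,-0.005],[0,0,0],0.4]]'; python3 -m handwheel '[[[0,0,-0.003],[0,0,0],0.4],[[0,0,-0.006],[0,0,0],0.4],[[0,0,-0.006],[0,0,0],0.4]]'
```

```text
t: 10.55
tool_pos: [0.5146, -0.2644, 0.1402]
eef_rot: [3.141, 0.001, -3.078]
force: [0.1, 4.0, 8.1]
width: 0.451
grip_force: 42.1
t: 10.85
tool_pos: [0.5146, -0.2646, 0.1385]
eef_rot: [-3.141, 0.001, -3.078]
force: [-0.0, -0.4, 1.0]
width: 0.448
grip_force: 37.3
```

Force dropped from 8 to 1 N, so the lugs probably fell into the slots. Pressing on gently.

```bash
python3 -m handwheel '[[[0,0,-0.003],[0,0,0],0.4],[[0,0,-0.005],[0,0,0],0.4],[[0,0,-0.005],[0,0,0],0.4]]'; python3 -m handwheel '[[[0,0,-0.003],[0,0,0],0.4],[[0,0,-0.005],[0,0,0],0.4],[[0,0,-0.005],[0,0,0],0.4]]'
```

```text
t: 11.15
tool_pos: [0.5143, -0.2647, 0.1363]
eef_rot: [3.142, -0.0, -3.078]
force: [0.3, -0.7, 2.3]
width: 0.443
grip_force: 37.4
t: 11.45
tool_pos: [0.5143, -0.2645, 0.135]
eef_rot: [3.141, -0.0, -3.078]
force: [0.3, 0.0, 4.3]
width: 0.449
grip_force: 37.5
```

```bash
python3 -m handwheel '[[[0,0,-0.002],[0,0,0],0.4],[[0,0,-0.004],[0,0,0],0.4],[[0,0,-0.004],[0,0,0],0.4]]'; python3 -m handwheel '[[[0,0,-0.002],[0,0,0],0.4],[[0,0,-0.003],[0,0,0],0.4],[[0,0,-0.003],[0,0,0],0.4]]'
```

```text
t: 11.75
tool_pos: [0.5144, -0.2646, 0.134]
eef_rot: [-3.141, 0.0, -3.078]
force: [-1.1, -0.7, 5.5]
width: 0.444
grip_force: 37.7
t: 12.05
tool_pos: [0.5144, -0.2646, 0.1332]
eef_rot: [-3.141, 0.0, -3.078]
force: [-1.1, 0.2, 5.9]
width: 0.447
grip_force: 37.8
```

```bash
python3 -m handwheel '[[[0,0,-0.003],[0,0,0],0.4],[[0,0,-0.005],[0,0,0],0.4],[[0,0,-0.005],[0,0,0],0.4]]'; python3 -m handwheel '[[[0,0,-0.001],[0,0,-0.1],0.4],[[0,0,-0.001],[0,0,-0.2],0.4],[[0,0,-0.001],[0,0,-0.25],0.4],[[0,0,-0.001],[0,0,-0.25],0.4]]';python3 - <<'E'
from h import *
print(ctrl.read_state()['ft_torque'])
E
```

```text
t: 12.35
tool_pos: [0.5149, -0.2648, 0.1328]
eef_rot: [-3.14, 0.002, -3.078]
force: [-2.3, 0.6, 16.1]
width: 0.449
grip_force: 38.3
t: 12.75
tool_pos: [0.5151, -0.265, 0.1327]
eef_rot: [-3.14, 0.003, 3.007]
force: [-0.6, 0.2, 17.7]
width: 0.449
grip_force: 38.6
[0.13488562 0.24333123 0.02557646]
```

Hard bottom at TCP 0.1330, which fits the contact fully compressed with the tips on the shoulder. Easing up a little and turning on to the stop.

```bash
python3 -m handwheel '[[[0,0,0.002],[0,0,-0.1],0.4],[[0,0,0.002],[0,0,-0.15],0.4],[[0,0,0.002],[0,0,-0.15],0.4]]';python3 - <<'E'
from h import *
print(ctrl.read_state()['ft_torque'])
E
python3 -m handwheel '[[[0,0,0],[0,0,-0.07],0.4],[[0,0,0],[0,0,-0.14],0.4],[[0,0,0],[0,0,-0.14],0.4]]';python3 - <<'E'
from h import *
print(ctrl.read_state()['ft_torque'])
E
```

```text
t: 13.05
tool_pos: [0.5149, -0.2649, 0.1328]
eef_rot: [-3.141, 0.002, 2.89]
force: [-0.2, -0.4, 13.3]
width: 0.447
grip_force: 38.3
[0.00213973 0.15840003 0.04514271]
t: 13.35
tool_pos: [0.5148, -0.2649, 0.1328]
eef_rot: [-3.141, 0.002, 2.779]
force: [-0.3, 0.3, 13.8]
width: 0.447
grip_force: 38.3
[ 0.01904837  0.12206886 -0.01909178]
```

```bash
for i in 1 2; do python3 -m handwheel '[[[0,0,0],[0,0,-0.05],0.4],[[0,0,0],[0,0,-0.09],0.4],[[0,0,0],[0,0,-0.09],0.4]]';python3 - <<'E'
from h import *
print(ctrl.read_state()['ft_torque'])
E
done
```

```text
t: 13.65
tool_pos: [0.5149, -0.2649, 0.1328]
eef_rot: [-3.141, 0.002, 2.709]
force: [-0.4, -0.1, 11.6]
width: 0.447
grip_force: 38.5
[-0.0570263   0.1801007   0.05437062]
t: 13.95
tool_pos: [0.5147, -0.265, 0.1328]
eef_rot: [-3.141, 0.002, 2.639]
force: [-1.2, 0.1, 12.8]
width: 0.449
grip_force: 38.8
[-0.18136264  0.28978341  0.12839807]
```

```bash
for i in 1; do python3 -m handwheel '[[[0,0,0],[0,0,-0.04],0.4],[[0,0,0],[0,0,-0.07],0.4],[[0,0,0],[0,0,-0.07],0.4]]';python3 - <<'E'
from h import *
print(ctrl.read_state()['ft_torque'])
E
done
python3 -m handwheel '[[[0,0,0.003],[0,0,0],0.4],[[0,0,0.006],[0,0,0],0.4],[[0,0,0.009],[0,0,0],0.4],[[0,0,0.009],[0,0,0],0.4]]'
```

```text
t: 14.25
tool_pos: [0.5147, -0.265, 0.1328]
eef_rot: [-3.141, 0.002, 2.584]
force: [-2.2, -0.7, 12.0]
width: 0.445
grip_force: 39.1
[-0.24767928  0.35311349  0.09514747]
t: 14.65
tool_pos: [0.5142, -0.2646, 0.1343]
eef_rot: [-3.142, -0.0, 2.585]
force: [-0.6, -2.2, 0.3]
width: 0.448
grip_force: 38.6
```

```bash
python3 -m handwheel '[[[0,0,0.003],[0,0,0],0.4],[[0,0,0.005],[0,0,0],0.4],[[0,0,0.005],[0,0,0],0.4]]'; python3 -m handwheel '[[[0,0,0.003],[0,0,0],0.4],[[0,0,0.005],[0,0,0],0.4],[[0,0,0.005],[0,0,0],0.4]]'
```

```text
t: 14.95
tool_pos: [0.5142, -0.2645, 0.1357]
eef_rot: [3.142, -0.0, 2.585]
force: [-0.3, -2.1, -1.1]
width: 0.445
grip_force: 38.4
t: 15.25
tool_pos: [0.5141, -0.2644, 0.137]
eef_rot: [3.141, -0.001, 2.585]
force: [-1.2, -1.9, -8.6]
width: 0.449
grip_force: 37.8
```

Pulling up 1.2 mm past the seat gives −8.6 N, so the light is locked. Ease down, open the jaws, lift away.

```bash
python3 -m handwheel '[[[0,0,-0.004],[0,0,0],0.4],[[0,0,-0.004],[0,0,0],0.45],[[0,0,-0.004],[0,0,0],0.5],[[0,0,-0.004],[0,0,0],0.5],[[0,0,-0.004],[0,0,0],0.5]]';python3 -m handwheel '[[[0,0,0.01],[0,0,0],0.5],[[0,0,0.05],[0,0,0],0.5],[[0,0,0.12],[0,0,0],0.5],[[0,0,0.2],[0,0,0],0.5],[[0,0,0.28],[0,0,0],0.5],[[0,0,0.35],[0,0,0],0.5],[[0,0,0.35],[0,0,0],0.5]]'
python3 - <<'E'
from stub import *
s=ctrl.read_state()
c,im=snap('wrist','w9.png'); print(s['tool_pos'])
D=[.5145,-.265]
for z in(.037,.053):
    u,v=map(int,proj(c,[*D,z])); p,st,t=stub(im,(u-14,u+14,v-12,v+12),170); print(u,v,p,st,[onz(c,*p,z) ])
E
```

```text
t: 15.75
tool_pos: [0.5144, -0.2644, 0.1364]
eef_rot: [3.141, 0.0, 2.585]
force: [-0.9, -0.6, -1.3]
width: 0.502
grip_force: 3.2
t: 16.45
tool_pos: [0.5151, -0.2649, 0.2449]
eef_rot: [-3.142, 0.006, 2.585]
force: [0.3, -0.4, 0.1]
width: 0.502
grip_force: 3.2
[ 0.51509126 -0.26494741  0.24486198]
257 170 [257.69011725 169.36683417] [243 158  28  24 597] [array([ 0.51355127, -0.26400501,  0.037     ])]
257 173 [257.67071057 172.21317158] [243 161  28  24 577] [array([ 0.51342064, -0.26396011,  0.053     ])]
```

```bash
python3 -m handwheel '[[[0,0.12,0],[0,0,0.14],0.5],[[0,0.25,0],[0,0,0.3],0.5],[[-0.02,0.4,0],[0,0,0.45],0.5],[[-0.03,0.55,0],[0,0,0.6],0.5],[[-0.03,0.7,0],[0,0,0.75],0.5],[[-0.03,0.82,0],[0,0,0.9],0.5],[[-0.03,0.9,0],[0,0,1],0.5],[[-0.03,0.9,0],[0,0,1],0.5]]' && python3 -m handwheel '[[[0,0.12,0],[0,0,0],0.5],[[-0.02,0.27,0],[0,0,0.01],0.5],[[-0.028,0.42,0],[0,0,0.01],0.5],[[-0.028,0.57,0],[0,0,0.01],0.5],[[-0.028,0.7,0],[0,0,0.01],0.5],[[-0.028,0.81,0],[0,0,0.01],0.5],[[-0.028,0.868,0],[0,0,0.01],0.5],[[-0.028,0.868,0],[0,0,0.01],0.5]]'; python3 -m handwheel '[[[0,0,0],[0,0,0],0.5],[[0,0,0],[0,0,0],0.5]]'
python3 - <<'E'
from stub import *
s=ctrl.read_state()
c,im=snap('wrist','w10.png'); print(s['tool_pos'],s['eef_rot'])
# tips: bright pale pixels near the projected tips
t=s['tool_pos']-[0,0,.098]; print(proj(c,t)); g=im.min(2); u,v=map(int,proj(c,t+[0,0,.004]))
for r in range(v-8,v+12,4): print(r,np.nonzero(g[r,u-40:u+40]>120)[0]+u-40)
print([np.round(proj(c,p),1) for p in((.4788,.2135,.004),(.4571,.3015,.004),(.5162,.3164,.004),(.5384,.2281,.004))])
q=(g>60).astype(np.uint8)
E
```

```text
t: 17.3
tool_pos: [0.5047, 0.0079, 0.2406]
eef_rot: [3.141, -0.001, -2.908]
force: [-1.5, 0.2, -0.7]
width: 0.504
grip_force: 3.3
t: 18.1
tool_pos: [0.4969, 0.2668, 0.2405]
eef_rot: [-3.142, -0.001, -2.904]
force: [0.3, -0.4, -1.5]
width: 0.503
grip_force: 3.3
t: 18.3
tool_pos: [0.4971, 0.2645, 0.2411]
eef_rot: [-3.141, -0.0, -2.907]
force: [-0.5, -0.1, -0.8]
width: 0.5
grip_force: 3.2
[0.49711251 0.26453218 0.2410946 ] [-3.14144036e+00 -4.72957458e-04 -2.90694167e+00]
(np.float64(258.28482354281203), np.float64(200.908952313294))
194 []
198 [232 233 234 235]
202 [234 235 280 281 282 283]
206 [233 234 235 280]
210 [233 234 235]
[array([222. , 144.2]), array([293.9, 143.7]), array([292.8, 190.2]), array([223.9, 191. ])]
```

```bash
python3 -m handwheel '[[[0.001,0.002,-0.1],[0,0,0],0.5],[[0.001,0.002,-0.2],[0,0,0],0.5],[[0.001,0.002,-0.3],[0,0,0],0.5],[[0.001,0.002,-0.38],[0,0,0],0.5],[[0.001,0.002,-0.43],[0,0,0],0.5],[[0.001,0.002,-0.447],[0,0,0],0.5],[[0.001,0.002,-0.447],[0,0,0],0.5]]'
```

```text
t: 19.05
tool_pos: [0.4974, 0.2658, 0.1069]
eef_rot: [-3.142, -0.001, -2.906]
force: [0.4, 0.3, -0.3]
width: 0.499
grip_force: 3.2
```

```bash
python3 -m handwheel '[[[0,0,-0.003],[0,0,0],0.5],[[0,0,-0.007],[0,0,0],0.5],[[0,0,-0.007],[0,0,0],0.5]]'
```

```text
t: 19.35
tool_pos: [0.4974, 0.2665, 0.1056]
eef_rot: [3.141, 0.001, -2.905]
force: [1.4, 0.1, -1.2]
width: 0.501
grip_force: 3.2
```

```bash
python3 -m handwheel '[[[0,0,-0.003],[0,0,0],0.5],[[0,0,-0.006],[0,0,0],0.5],[[0,0,-0.006],[0,0,0],0.5]]'; python3 -m handwheel '[[[0,0,-0.002],[0,0,0],0.5],[[0,0,-0.004],[0,0,0],0.5],[[0,0,-0.004],[0,0,0],0.5]]'
```

```text
t: 19.65
tool_pos: [0.4972, 0.2665, 0.1033]
eef_rot: [3.141, 0.0, -2.905]
force: [0.5, 0.0, -1.1]
width: 0.503
grip_force: 3.2
t: 19.95
tool_pos: [0.4975, 0.2666, 0.1023]
eef_rot: [3.141, 0.001, -2.905]
force: [0.1, -0.9, 3.7]
width: 0.498
grip_force: 2.6
```

```bash
python3 -m handwheel '[[[0,0,0],[0,0,0],0.56],[[0,0,0],[0,0,0],0.65],[[0,0,0],[0,0,0],0.8],[[0,0,0],[0,0,0],0.8],[[0,0,0.02],[0,0,0],0.8],[[0,0,0.1],[0,0,0],0.8],[[0,0,0.25],[0,0,0],0.8],[[0,0,0.4],[0,0,0],0.8]]'; python3 -m handwheel '[[[0,0,0.15],[0,0,0],0.8],[[-0.02,0.06,0.25],[0,0,0],0.8],[[-0.02,0.06,0.3],[0,0,0],0.8],[[-0.02,0.06,0.3],[0,0,0],0.8]]'
python3 - <<'E'
from stub import *
s=ctrl.read_state(); c,im=snap('wrist','w11.png'); print(s['tool_pos'],s['t'])
u,v=map(int,proj(c,[.4975,.266,.149])); p,st,t=stub(im,(u-25,u+25,v-20,v+20),150); print('bow',(u,v),p,st,onz(c,*p,.149))
u,v=map(int,proj(c,[.4855,.125,.086])); print('glass',u,v)
# scene: locked light vs neighbours (tray yaw .24, 58 mm pitch)
c,im=snap('scene','s11.png'); y=.24; ex=np.array([np.cos(y),np.sin(y)]);ey=np.array([-np.sin(y),np.cos(y)])
for i,j in((0,0),(1,0),(0,1),(1,1),(0,2),(1,2)):
    P=np.array([.5145,-.265])+.058*(i*ex+j*ey); u,v=proj(c,[*P,.048]); a,b=int(u),int(v)
    p,st,t=stub(im,(a-9,a+9,b-9,b+9),215); print((i,j),np.round((u,v),1),p.round(1),(p-(u,v)).round(1),st[4])
E
```

```text
t: 20.75
tool_pos: [0.4968, 0.2663, 0.2234]
eef_rot: [-3.142, -0.001, -2.905]
force: [0.9, 0.8, 0.3]
width: 0.802
grip_force: 0.0
t: 21.15
tool_pos: [0.4914, 0.285, 0.3146]
eef_rot: [3.141, 0.004, -2.905]
force: [-0.6, -0.9, 0.3]
width: 0.801
grip_force: 0.0
[0.49136488 0.28497026 0.31463222] 21.15
bow (238, 181) [241.47632312 180.12534819] [226 170  31  18 359] [0.49550494 0.26823256 0.149     ]
glass 132 133
(0, 0) [247.6 138.6] [248.3 138.7] [0.7 0.2] 35
(1, 0) [228.4 142.9] [229.1 142.9] [0.6 0. ] 36
(0, 1) [255.1 150.3] [253.2 148.8] [-1.9 -1.6] 65
(1, 1) [235.5 154.9] [233.4 153.1] [-2.1 -1.9] 70
(0, 2) [263.1 162.8] [263.4 163.1] [0.3 0.3] 42
(1, 2) [243.  167.7] [243.3 167.9] [0.3 0.2] 45
```

The placed light sits level with its locked neighbours (residual under 1 px), and the tongs' bow is where it started. Handing in.

```bash
python3 -c "
from rig import ctrl
print(ctrl.job_done())"
```

```text
the job is handed in; nothing more can be done
None
```

I put the tea light in the empty dock, stood the tongs back in their stand and handed the job in (about 21 s on the robot's clock): an upward pull found the light locked, and I left the glass where it was. I viewed 12 pictures, over the limit of 10, and the hand-in returned no verdict.

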